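# Square up the spacer plate and lay on the housing cover

## Task

The spacer plate has been left crooked on top of the bolted-down filter housing: slide it with the fingers until its edges are flush with the housing all round and let go of it. Then take the cover from the bench by its lug and lay it gently on the spacer, flush with spacer and housing all round. Leave the alternator, oil filter, spray can and wrench where they are.

Things in the scene. Friction and masses are not known exactly. Their poses are not given: they have to be found in the camera images.
- housing: Filter housing, a grey-painted casting bolted to the bench, immovable. Its head is a solid rectangular block 130 mm (own x) by 100 mm (own y), from 32 mm to 80 mm above the bench, with a flat top at 80 mm; below it a narrower foot (110 x 80 mm) and four low feet, under 22 mm high, that reach 100 mm from the centre. Origin: centre of its underside, on the bench; z up.
- housing_top (a point): Centre of the flat top of the housing, 80 mm above the bench. Axes as the housing's.
- spacer: Spacer plate, a solid flat steel plate 130 mm (own x) by 100 mm (own y), 18 mm thick, 0.6 kg, lying loose on top of the housing, shifted and turned by up to half a radian. Same outline as the housing's top, no handle, too wide to grip: push its edges. Its corner bolt holes and centre circle are only surface marks. Origin: centre of its underside; z up. Either way round (half a turn) is the same.
- cover: Cover, an aluminium plate 130 mm (own x) by 100 mm (own y), 14 mm thick, with a solid block lug standing on its middle: 60 mm (own x) by 30 mm (own y), 42 mm tall, so its top is 56 mm above the underside. 0.5 kg. Starts flat on the bench to one side of the housing, left or right, in any direction. Origin: centre of its underside; z up. Either way round (half a turn) is the same.
- cover_lug (a point): Centre of the top of the cover's lug, 56 mm above the cover's underside. Axes as the cover's.
- alternator: Alternator, about 104 mm diameter, 125 mm long along own x (from -73 to +52 mm), 112 mm high, lying on two lugs on the bench on the other side of the housing from the cover; 2.5 kg. Bystander. Origin: on the bench under its middle.
- oil_filter: Dark steel oil filter canister standing on the bench beyond the housing, 76 mm diameter, 94 mm high. Bystander. Origin: centre of its underside.
- spray_can: White spray can standing on the bench beyond the housing, 62 mm diameter, 175 mm high. Bystander. Origin: centre of its underside.
- wrench: Steel wrench, 170 mm long along own x, lying flat on the bench between robot and housing. Bystander. Origin: the middle of its underside.
Things that resemble listed ones, but are neither listed nor needed, are in the scene too. Several things have the shape of the spacer; the one meant has the colours described above.

How it is judged (in metres and radians):
On the way:
1. the spacer lies flush on the housing (5 mm, 0.06 rad), let go, before the cover is laid on it (horizontal distance between spacer and housing below 0.005 m and angle between the x axis of spacer and the x axis of housing, either way round below 0.06 rad and angle between spacer's own z axis and vertical below 0.04 rad and z of spacer in the frame of housing between 0.077 and 0.083 m and contact force between spacer and the fingers below 0.1 N and contact force between cover and spacer below 0.1 N and linear speed of spacer below 0.01 m/s), for 0.3 s.
At the end, for the whole second after the job is handed in: The spacer lies flat on the housing, centred within 5 mm and square within 0.06 rad; the cover lies flat on the spacer, centred within 6 mm on spacer and housing and square within 0.06 rad with the housing; both are released and at rest (horizontal distance between spacer and housing below 0.005 m and angle between the x axis of each of spacer, cover and the x axis of housing, either way round below 0.06 rad and angle between each of spacer, cover's own z axis and vertical below 0.04 rad and z of spacer in the frame of housing between 0.077 and 0.083 m and horizontal distance between cover and housing below 0.006 m and z of cover in the frame of housing between 0.095 and 0.101 m and horizontal distance between cover and spacer below 0.006 m and linear speed of each of spacer, cover below 0.01 m/s and contact force between cover and spacer above 1 N); the robot touches nothing.
It fails at once if the alternator is moved by more than 15 mm or tipped (distance of alternator from where it was at the start of the episode above 0.015 m or angle between alternator's own z axis and vertical above 0.25 rad).
It fails at once if the oil filter is moved by more than 15 mm or tipped (distance of oil_filter from where it was at the start of the episode above 0.015 m or angle between oil_filter's own z axis and vertical above 0.25 rad).
It fails at once if the spray can is moved by more than 15 mm or tipped (distance of spray_can from where it was at the start of the episode above 0.015 m or angle between spray_can's own z axis and vertical above 0.25 rad).
It fails at once if the wrench is moved by more than 15 mm or tipped (distance of wrench from where it was at the start of the episode above 0.015 m or angle between wrench's own z axis and vertical above 0.25 rad).
It fails at once if the cover is dropped onto the spacer (faster than 0.45 m/s in the last 14 mm above it, a fall of over 10 mm) (horizontal distance between cover and housing below 0.06 m and z of cover in the frame of housing between 0.09 and 0.112 m and linear speed of cover above 0.45 m/s).
It also fails if it takes over 72 s, if anything falls off the work surface, if the arm or the gripper's body presses on something with over 40 N, if the wrist force passes 120 N, or if a joint passes its speed limit or range.

## Robot

A 6-joint arm with a two-finger parallel gripper is mounted at the origin on the work surface. World frame = base frame: x ahead of the robot, y to its left, z up, the work surface at z = 0. Lengths are in m, angles in degrees, forces in N, time in s.
With the tool pointing down it reaches from about 0.35 to 0.975 m from the base axis. Payload 4.9 kg.
Tool frame: the origin (TCP) lies on the front face of the gripper's body, between the roots of the fingers; the fingertips stand 73 mm ahead of it and the grasp point (between the pads) lies 54 mm ahead of it; z points along the fingers, y is the line along which they close (so a half turn about z gives the same grasp; the last joint's range is limited). The gripper opens to 85 mm and grips with 20 to 120 N. Pads are 22 mm wide; open, the fingers measure 114 mm over their backs; the gripper's body (76 mm by 85 mm) begins 54 mm behind the grasp point. The pads swing forward as they close: fully open they stand 13 mm farther back than shut.
Start: joints at [66.177, 3.019, 92.412, -0, 84.569, -6.818], TCP at [0.183, 0.598, 0.304] pointing down, gripper open.
Joint ranges: [-172.51, 172.51], [-57.92, 126.97], [3.15, 148.05], [-58.71, 238.71], [5.1, 150.11], [-179.66, 179.66]. Speed limits (degrees/s): [147.25, 147.25, 180, 180, 180, 180].

## Interface

Orientations are given as [roll, pitch, yaw] about the fixed x, y, z axes, in that order (R = Rz(yaw) Ry(pitch) Rx(roll)).
In Python, from plant import arm gives the robot as it stands. The module is installed in compiled form; this text tells all that it offers.
- The arm moves only by the tool send_rows, never from a script. Its argument "plan" is a list of rows, each a list of 7 numbers: the shift along the tool's x, y, z as a fraction of full scale, then the turn, a rotation vector about the tool's x, y, z as a fraction of full scale, then the finger opening in mm, from 0 to 85.4. In form: [[dx, dy, dz, wx, wy, wz, claw], ...]. A call has 1 to 10 rows; each row shifts and turns the commanded pose from where the row before left it, along the tool's axes as they then stand; what a row does not reach is not made up. Full scale, the value 1, is 4 cm for a shift and 0.15 rad for a turn. A row lasts 1/10 s, in which the tool goes at most 50 mm and 8.59 degrees, less where a joint would pass 70% of its speed; a pose out of reach is approached as far as the arm can. A call with a number of a shift or a turn outside -1 to 1 is refused whole. A call with a gripper value outside its range is refused whole. The fingers move at their own pace and stop on an object; "force" is the grip in N (left out, the last holds). Time passes only in rows, so rows that do not move let the fingers close. It gives the time, the measured TCP pose, the force, the opening and the grip force at its end, in the units of the state.
- arm.sense(): the state, without advancing time (a new reading comes with each control period).
- arm.camera(name): name is "scene" or "top" or "wrist"; returns a dict with "img" (384x512x3 uint8, blue, green, red), "intrinsics" (3x3 intrinsics, pixels), "world_to_cam" (4x4, takes a point from world to camera coordinates). Camera axes: x right, y up, looking along -z (the intrinsics and any distortion apply to the point x, -y, -z); pixel columns grow to the right and rows downward; lengths in m; the calibration is good to about 2 mm. A picture is of the moment at which its call begins. There is no depth.
- arm.close_job(): hands the job in; it is judged then, once.
The state is a dict: "time": time; "qpos": joint angles; "qvel": joint speeds; "effort": joint torques, N m; "tool_pos": TCP position; "eef_rot": TCP orientation; "wrist_force": force on the tool from outside, world axes, zero at the start; "ft_torque": the same for the moment, N m; "opening": finger opening in m; "gripper_force": force on a finger pad.
Only numpy, scipy, OpenCV 4.12 (cv2) and the standard library are available. Lean on these libraries where they do the work, as an engineer would, in place of code of your own. Each camera call takes 0.05 s, during which the arm holds its last target. There are 200 camera calls.

## Working session

There is one attempt and no reset: what is moved stays moved. The work goes in short steps, Python scripts to look and compute and a tool call to move; the robot and the scene stay as the last step left them, time stands still between calls to the robot, and variables do not carry over. Pictures are saved under pics/ and viewed, at most 11 in all, crops included, and the job is handed in when it is done.

Besides the shell and the picture viewer there is one more tool, called after "Request:" by a JSON object that holds its "api" and its "payload". send_rows: Moves the arm, as the interface text tells. Its arguments: {"type":"object","properties":{"plan":{"type":"array"},"force":{"type":"number"}},"required":["plan"]}

```bash
mkdir -p pics; python3 - <<'E'
from plant import arm
import cv2,numpy as np
for n in("scene","top","wrist"):
    c=arm.camera(n); np.savez(f"{n}0.npz",**c)
    print(n,np.round(c["intrinsics"],1).tolist(),np.round(c["world_to_cam"],3).tolist(),c.keys())
a=[np.load(f"{n}0.npz")["img"] for n in("scene","top")]
cv2.imwrite("pics/a.png",cv2.resize(a[0],(800,600)));cv2.imwrite("pics/b.png",cv2.resize(a[1],(800,600)))
print(arm.sense())
E
```

```text
scene [[429.6, 0.0, 259.3], [0.0, 429.6, 196.5], [0.0, 0.0, 1.0]] [[-0.878, 0.479, 0.016, 0.425], [-0.306, -0.586, 0.75, 0.114], [0.369, 0.654, 0.661, -1.582], [0.0, 0.0, 0.0, 1.0]] dict_keys(['img', 'intrinsics', 'world_to_cam'])
top [[414.7, 0.0, 252.0], [0.0, 414.7, 197.9], [0.0, 0.0, 1.0]] [[-0.009, -1.0, -0.001, 0.042], [0.994, -0.009, 0.112, -0.533], [-0.112, 0.0, 0.994, -1.064], [0.0, 0.0, 0.0, 1.0]] dict_keys(['img', 'intrinsics', 'world_to_cam'])
wrist [[269.3, 0.0, 259.8], [0.0, 269.3, 189.5], [0.0, 0.0, 1.0]] [[0.293, 0.956, -0.0, -0.623], [-0.909, 0.279, -0.311, 0.039], [-0.297, 0.092, 0.95, -0.38], [0.0, 0.0, 0.0, 1.0]] dict_keys(['img', 'intrinsics', 'world_to_cam'])
{'time': 0.15, 'qpos': array([ 6.61770030e+01,  3.04861990e+00,  9.24725575e+01,  1.41269524e-03,
        8.45687890e+01, -6.81876665e+00]), 'qvel': array([ 0.02075434, -0.12417814, -0.28762485,  0.03727253,  0.2069189 ,
       -0.05939698]), 'effort': array([ 8.67388644e-05, -3.94243634e+01, -3.70721376e+01, -1.58809194e-04,
        4.77519512e-03,  4.95051108e-05]), 'tool_pos': array([0.18263011, 0.59734389, 0.30296007]), 'eef_rot': array([-1.79910837e+02, -1.20778213e-02,  1.62995625e+02]), 'wrist_force': array([-0.93277379, -0.13103431,  0.53594429]), 'ft_torque': array([ 0.000234  , -0.00512601, -0.01977578]), 'gripper_force': 0.0, 'opening': 0.08546985222340067}
```

View pics/a.png

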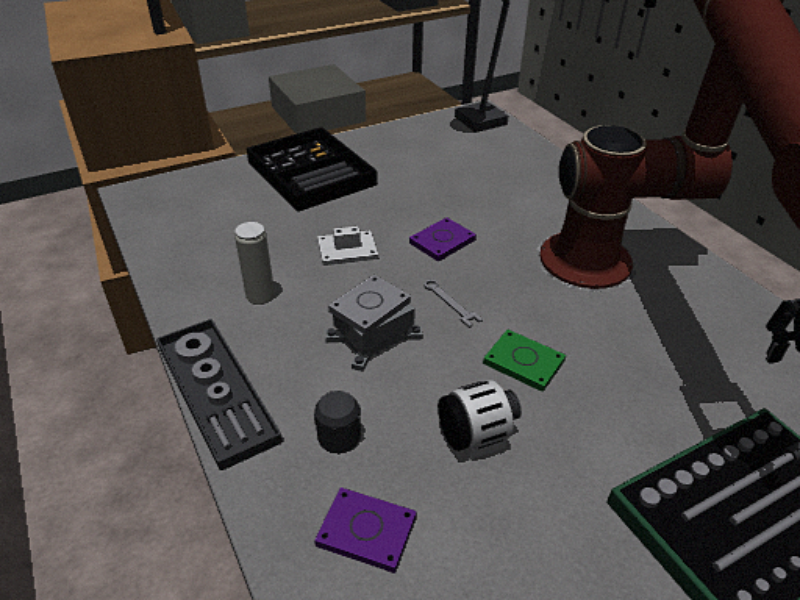

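View pics/b.png

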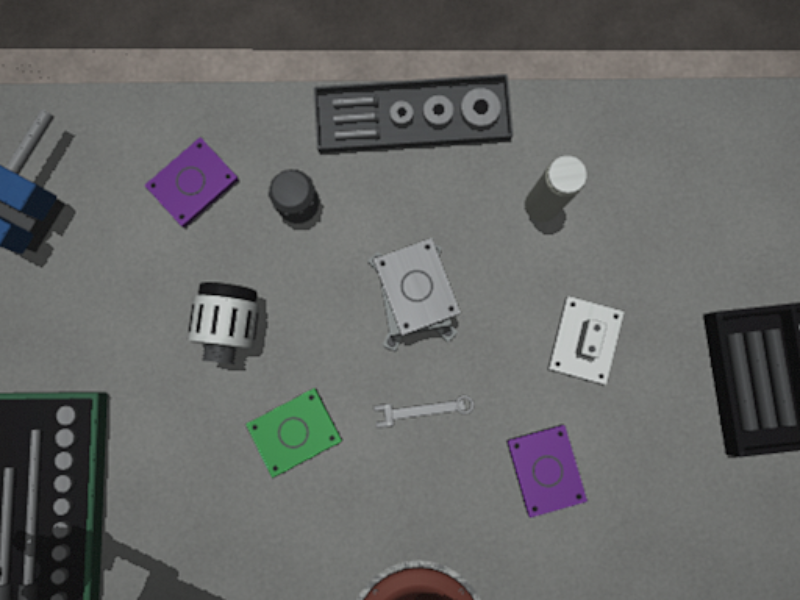

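The top view (800-wide scale) shows the spacer at (417,286), turned, on the housing with feet at (392,340) and (448,330). The cover is at (586,340), the wrench at (425,410), the alternator at (223,320), the oil filter at (294,195) and the can at (560,180). Next I'll measure the spacer, cover and housing.

```bash
cat > h.py <<'E'
import numpy as np,cv2
def ray(c,uv):
    K=c["intrinsics"];T=c["world_to_cam"];uv=np.atleast_2d(uv).astype(float)
    d=np.c_[(uv[:,0]-K[0,2])/K[0,0],-(uv[:,1]-K[1,2])/K[1,1],-np.ones(len(uv))]
    R=T[:3,:3];return -R.T@T[:3,3],d@R
def onz(c,uv,z):
    o,d=ray(c,uv);return o+d*((z-o[2])/d[:,2])[:,None]
def proj(c,P):
    P=np.atleast_2d(P);T=c["world_to_cam"];q=P@T[:3,:3].T+T[:3,3];K=c["intrinsics"]
    return np.c_[K[0,2]+K[0,0]*q[:,0]/-q[:,2],K[1,2]-K[1,1]*q[:,1]/-q[:,2]]
def rect(c,mask,z):
    cs,_=cv2.findContours(mask,cv2.RETR_EXTERNAL,cv2.CHAIN_APPROX_NONE)
    k=max(cs,key=cv2.contourArea)[:,0]
    P=onz(c,k,z)[:,:2]
    (cx,cy),(w,h),a=cv2.minAreaRect((P*1000).astype(np.float32))
    if w<h:a+=90;w,h=h,w
    return round(cx,1),round(cy,1),round(w,1),round(h,1),round((a+90)%180-90,2)
E
python3 - <<'E'
from h import *
t=np.load("top0.npz");s=np.load("scene0.npz");w=np.load("wrist0.npz")
g=t["img"].max(2).astype(int)
print(g[150:225:5,225:300:5]);
print("cover px",g[190:245:5,345:405:5])
print(onz(t,[[267,183]],.098),onz(t,[[375,217]],.014),onz(t,[[375,217]],.056), "wr",onz(t,[[272,262]],0.005))
o,_=ray(w,[[0,0]]);print("wristcam",o,w["world_to_cam"][2,:3])
a=cv2.resize(t["img"][140:230,220:310],(400,400),interpolation=cv2.INTER_CUBIC)
b=cv2.resize(s["img"][165:245,195:285],(450,400),interpolation=cv2.INTER_CUBIC)[:,:400]
cv2.imwrite("pics/c.png",np.clip(np.hstack([a,b]).astype(float)*1.5,0,255))
E
```

```text
[[124 125 123 123 123 124 119 122 121 122 120 117 124 120 123]
 [125 127 128 120 125 122 121 120 112 167 160 116 121 121 120]
 [127 118 124 122 121 121 143 153 155 156 157 102 120 117 121]
 [120 121 122 147 163 157 153 156 155 155 155 154 120 119 123]
 [121 123 123 123 127 155 158 154 156 153 155 152 122 121 121]
 [119 121 122 123 150 158 158  88 156 138 161 149 132 119 120]
 [118 120 118 127 166 157 161 160 154 154 104 155 155 123 123]
 [118 120 118 122 110 155 164 161 159 153 119 152 149 121 120]
 [119 121 123 122 121 156 160  88 167 151 155 155 153 136 123]
 [120 120 120 123 104 138 159 159 161 155 156 154 153 148 123]
 [123 123 123 122 121 137 159 162 159 157 158 154 155 158 113]
 [119 122 127 123 122 137 166 168 161 159 161 114 109  62 122]
 [124 123 129 122 123 141 119 140 181  49  88  43  42 127 122]
 [125 124 126 121 119  22  63  60  61  60  52  55 123  82 117]
 [122 121 124 124 128  88  99  55 112 119 119 123 120 121 117]]
cover px [[118 120 119 125 173 101 121 121 116 117 117 119]
 [121 118 120  95  90 197 196 200 163 118 117 115]
 [120 123 119 147 195 196 196 196 195 195 191 111]
 [123 125 121 207 196 197 105 186 192 194 198 116]
 [123 122 122 197 197 202  95 101 204 195 201 113]
 [121 125  87 194 196 162 189 196 185 195 165 118]
 [123 124 147 196 196  51 200 192 177 193 112 119]
 [124 121 206 196 196  62 207 179 197 196 114 120]
 [124 127 203 198 196 204 145 159 195 199 118 119]
 [120  90 207 197 195 195 195 195 194 164 117 121]
 [120 122 120 121  80 206 197 195  32 110 118 120]]
[[ 5.63097139e-01 -4.99045732e-04  9.80000000e-02]] [[ 0.48152802 -0.28997943  0.014     ]] [[ 0.4788461  -0.27751039  0.056     ]] wr [[ 0.36513131 -0.01445107  0.005     ]]
wristcam [0.1056585  0.61985521 0.37328497] [-0.29729535  0.09165066  0.95037657][ WARN:0@0.124] global loadsave.cpp:1063 imwrite_ Unsupported depth image for selected encoder is fallbacked to CV_8U.
```

View pics/c.png

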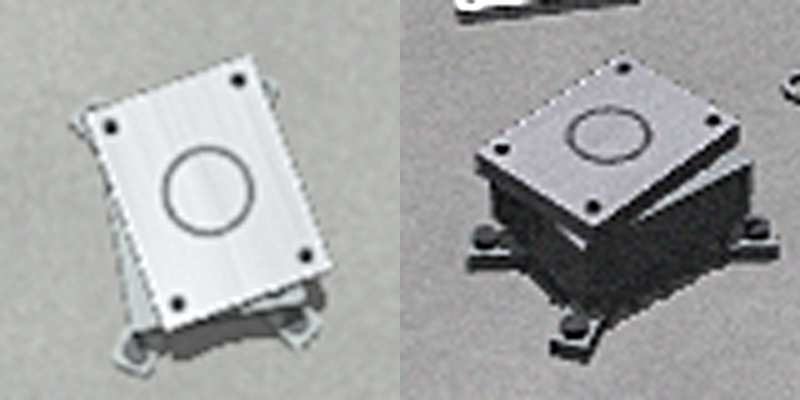

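The crop shows the housing turned only slightly. Its feet are at (135,345), (300,325) and (272,90), while the spacer is turned about 19°. I'll move the wrist camera above it for a closer measurement.

Request:
{"api": "send_rows", "payload": {"plan": [[-0.955,-0.683,0,0,0,0,50],[-0.955,-0.683,0,0,0,0,50],[-0.955,-0.683,0,0,0,0,50],[-0.955,-0.683,0,0,0,0,50],[-0.955,-0.683,0,0,0,0,50],[-0.955,-0.683,0,0,0,0,50],[-0.955,-0.683,0,0,0,0,50],[-0.955,-0.683,0,0,0,0,50]]}}

```text
time: 0.95
tool_pos: [0.4117, 0.2975, 0.3037]
eef_rot: [180.0, 0.0, 163.0]
wrist_force: [0.8, 0.2, 0.6]
opening: 0.0505
gripper_force: 0.0
```

Request:
{"api": "send_rows", "payload": {"plan": [[-0.955,-0.683,0,0,0,0,50],[-0.955,-0.683,0,0,0,0,50],[-0.955,-0.683,0,0,0,0,50],[-0.955,-0.683,0,0,0,0,50],[-0.955,-0.683,0,0,0,0,50],[-0.955,-0.683,0,0,0,0,50],[-0.955,-0.683,0,0,0,0,50],[-0.955,-0.683,0,0,0,0,50],[0,0,0,0,0,-1,50],[0,0,0,0,0,-0.98,50]]}}

```text
time: 1.95
tool_pos: [0.6399, -0.0008, 0.3029]
eef_rot: [180.0, -0.1, -179.8]
wrist_force: [0.1, 0.7, 0.1]
opening: 0.0502
gripper_force: 0.0
```

Request:
{"api": "send_rows", "payload": {"plan": [[0,0,0,0,0,0,50],[0,0,0,0,0,0,50]]}}

```text
time: 2.15
tool_pos: [0.6392, 0.001, 0.3035]
eef_rot: [180.0, -0.0, 179.8]
wrist_force: [-0.4, 0.3, -0.0]
opening: 0.0499
gripper_force: 0.0
```

```bash
python3 - <<'E'
from plant import arm
from h import *
c=arm.camera("wrist");np.savez("w1.npz",**c);s=arm.sense();print(s["tool_pos"],s["eef_rot"],s["qpos"],s["time"])
print(ray(c,[0,0])[0])
cv2.imwrite("pics/d.png",np.clip(cv2.resize(c["img"],(800,600)).astype(float)*1.4,0,255).astype(np.uint8))
t=np.load("top0.npz")
for n,p,z in(("can",(363,111),.175),("oil",(188,124),.09),("alt",(143,205),.05)):print(n,onz(t,[p],z))
E
```

```text
[0.63920572 0.00117825 0.30370066] [ 1.79996799e+02 -2.05085560e-02  1.79887577e+02] [-6.56067274e+00  4.93186242e+00  9.04249182e+01  8.81004000e-04
  8.46639576e+01 -9.64483311e+01] 2.2
[5.58775725e-01 2.13478127e-04 3.74076514e-01]
can [[ 0.71987706 -0.2246089   0.175     ]]
oil [[0.71777797 0.19817264 0.09      ]]
alt [[0.51572771 0.31898303 0.05      ]]
```

View pics/d.png

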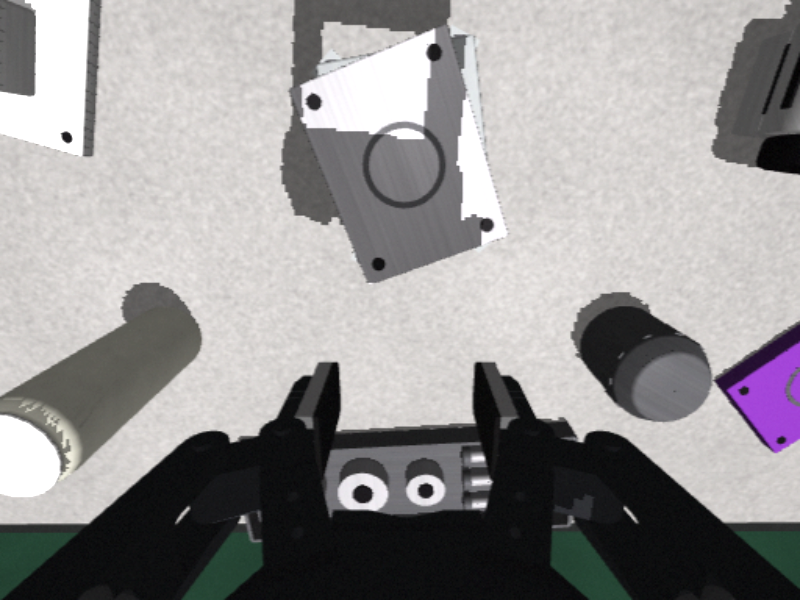

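The wrist view, with image up towards the robot, shows the spacer's corners at (290,90), (447,27), (507,235) and (370,282). Housing strips are visible along its top (320,60)-(475,37) and on the right (475,37)-(485,150). I'll zoom in for the edges.

```bash
python3 - <<'E'
from h import *
c=np.load("w1.npz");i=c["img"][10:185,180:330].astype(float)
g=np.clip(255*(i/255)**0.8,0,255).astype(np.uint8)
cv2.imwrite("pics/e.png",cv2.resize(g[:85],None,fx=5.3,fy=5.3,interpolation=cv2.INTER_NEAREST))
S=onz(c,np.array([[290,90],[447,27],[507,235],[370,282]])*.64,.098)[:,:2];print(S,S.mean(0),np.linalg.norm(np.diff(S,axis=0),axis=1))
E
```

```text
[[ 0.51990181 -0.06815253]
 [ 0.4875991   0.02436558]
 [ 0.60706173  0.06711536]
 [ 0.63893683 -0.02418024]] [ 5.63374867e-01 -2.12957883e-04] [0.09799523 0.1268813  0.0967001 ]
```

View pics/e.png

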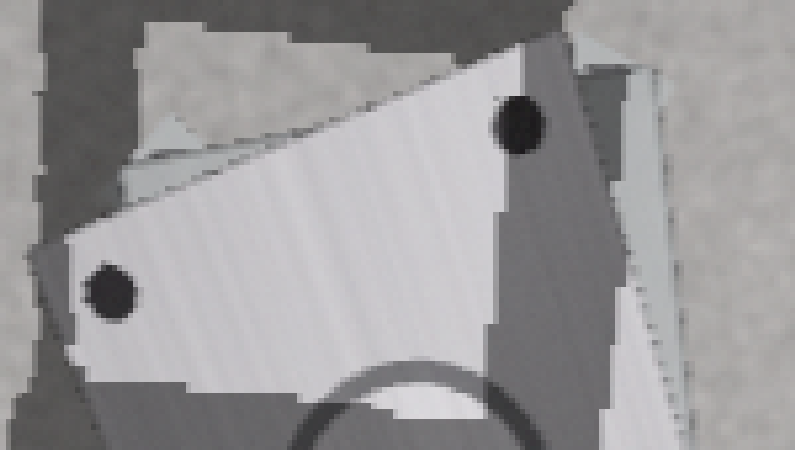

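```bash
python3 - <<'E'
from h import *
c=np.load("w1.npz")
f=lambda p:np.array(p)/5.3+[180,10]-.5
H=onz(c,f([[122,163],[662,66],[692,445]]),.08)[:,:2];print(H)
a=H[1]-H[0];b=H[2]-H[1];print(np.linalg.norm(a),np.degrees(np.arctan2(a[1],a[0]))-90,np.degrees(np.arctan2(b[1],b[0])))
S=onz(c,np.array([[290,90],[447,27],[507,235],[370,282]])*.64-.5,.098)[:,:2]
e=S[2]-S[1]+S[3]-S[0];print("spacer",S.mean(0),np.degrees(np.arctan2(e[1],e[0])))
for th in(np.degrees(np.arctan2(a[1],a[0]))-90,):
    t=np.radians(th);R=np.array([[np.cos(t),-np.sin(t)],[np.sin(t),np.cos(t)]])
    print("housing",th,((H[0]+R@[.065,.05])+(H[1]+R@[.065,-.05]))/2)
# top view: right/bottom? feet check + precise cover
t=np.load("top0.npz")
g=t["img"].max(2)
m=((g>170)).astype(np.uint8)[:, :]*255;m[:,:340]=0;m[:, 420:]=0;m[:180]=0;m[260:]=0
m=cv2.morphologyEx(m,cv2.MORPH_CLOSE,np.ones((7,7)))
print("cover top",rect(t,m,.014))
E
```

```text
[[ 0.50213495 -0.05479964]
 [ 0.486897    0.0435452 ]
 [ 0.55126646  0.05245154]]
0.09951835396463553 8.80760284151016 7.8775890565879125
spacer [ 0.56290279 -0.00070067] 19.963255043961286
housing 8.80760284151016 [0.5587495  0.00432538]
cover top (481.5, -290.5, 127.7, 96.8, -16.27)
```

Housing: centre (0.5588, 0.004), yaw 8.4°. Spacer: centre (0.5629, -0.0007), yaw 20°. Using two fingers abreast, I'll push the -y long edge first.

Request:
{"api": "send_rows", "payload": {"plan": [[0.55,-0.76,0,0,0,0,60],[0.55,-0.76,0,0,0,0,60],[0.55,-0.76,0,0,0,0,60]], "force": 40}}

```text
time: 2.5
tool_pos: [0.5726, -0.0905, 0.304]
eef_rot: [-180.0, 0.0, 180.0]
wrist_force: [-0.6, -0.7, -0.2]
opening: 0.0603
gripper_force: 0.0
```

Request:
{"api": "send_rows", "payload": {"plan": [[0,0,0,0,0,0.95,60],[0,0,0,0,0,0.95,60],[0,0,0,0,0,0.95,60],[0,0,0,0,0,0.95,60],[0,0,0,0,0,0.95,60],[0,0,0,0,0,0.95,60],[0,0,0,0,0,0.95,60],[0,0,0,0,0,0.95,60],[0,0,0,0,0,0.95,60],[0,0,0,0,0,0.95,60]]}}

```text
time: 3.5
tool_pos: [0.5733, -0.0898, 0.304]
eef_rot: [180.0, 0.0, 98.0]
wrist_force: [0.3, 0.0, 0.3]
opening: 0.0599
gripper_force: 0.0
```

Request:
{"api": "send_rows", "payload": {"plan": [[0,0,0.7,0,0,0,60],[0,0,0.7,0,0,0,60],[0,0,0.7,0,0,0,60],[0,0,0.7,0,0,0,60],[0,0,0.7,0,0,0,60],[0,0,0.2,0,0,0,60],[0,0,0,0,0,0,60],[0,0,0,0,0,0,60]]}}

```text
time: 4.3
tool_pos: [0.5742, -0.0904, 0.1575]
eef_rot: [179.9, 0.1, 98.3]
wrist_force: [1.2, 0.8, 0.2]
opening: 0.06
gripper_force: 0.0
```

Request:
{"api": "send_rows", "payload": {"plan": [[0.12,0,0,0,0,0,60],[0.12,0,0,0,0,0,60],[0.12,0,0,0,0,0,60],[0.08,0,0,0,0,0,60],[0.08,0,0,0,0,0,60],[0.08,0,0,0,0,0,60],[0.08,0,0,0,0,0,60],[0.08,0,0,0,0,0,60],[0.06,0,0,0,0,0,60],[0.04,0,0,0,0,0,60]]}}

```text
time: 5.3
tool_pos: [0.5684, -0.0562, 0.156]
eef_rot: [-180.0, 0.0, 98.4]
wrist_force: [-0.9, -3.7, 2.5]
opening: 0.0605
gripper_force: 1.6
```

```bash
cat >> h.py <<'E'
H=np.array([.5588,.004]);TH=np.radians(8.4);RH=np.array([[np.cos(TH),-np.sin(TH)],[np.sin(TH),np.cos(TH)]])
def uv(p): return np.round((np.atleast_2d(p)[:,:2]-H)@RH*1000,1)
E
python3 - <<'E'
from plant import arm
from h import *
c=arm.camera("wrist");np.savez("w2.npz",**c);s=arm.sense();print(s["tool_pos"],uv(s["tool_pos"]),s["wrist_force"])
cv2.imwrite("pics/f.png",np.clip(cv2.resize(c["img"],(800,600)).astype(float)*1.3,0,255).astype(np.uint8))
E
```

```text
[ 0.56843881 -0.05606244  0.15602975] [[  0.8 -60.8]] [-0.69023298 -3.01901445  1.54958269]
```

View pics/f.png

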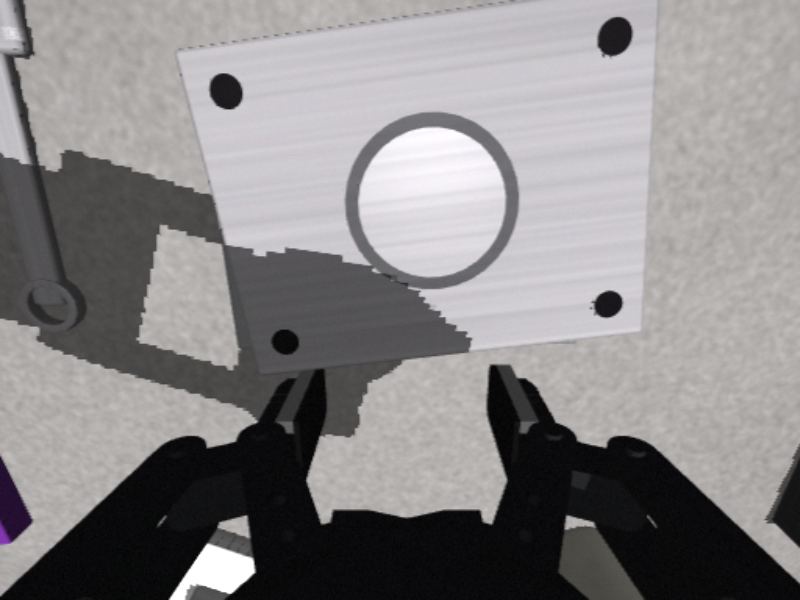

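The view shows the spacer's long edge (262,373)-(640,330) touched by the left fingertip. The holes are at (226,91), (615,36), (608,304) and (285,342).

```bash
cat >> h.py <<'E'
def spacer(c,px,z=.098):
    P=uv(onz(c,np.array(px)*.64-.5,z));e=P[1]-P[0]+P[2]-P[3]
    print("holes",P.tolist(),"centre",P.mean(0),"ang",(np.degrees(np.arctan2(e[1],e[0]))+90)%180-90)
E
python3 - <<'E'
from h import *
spacer(np.load("w2.npz"),[(226,91),(615,36),(608,304),(285,342)])
c=np.load("w2.npz");spacer(c,[(179,49),(657,-7),(640,330),(262,373)])
spacer(np.load("w1.npz"),[(434,51),(487,225),(378,264),(314,101)])
def blobs(c):
    g=c["img"].max(2);n,l,s,ce=cv2.connectedComponentsWithStats((g<45).astype(np.uint8))
    for k in range(1,n):
        if 15<s[k,4]<600 and .4<s[k,2]/s[k,3]<2.5: print(np.round(ce[k]/.64),s[k,4],uv(onz(c,[ce[k]],.098)))
blobs(c)
E
```

```text
holes [[-49.8, 36.3], [55.9, 49.4], [65.2, -26.3], [-40.4, -39.6]] centre [7.725 4.95 ] ang 7.121678989893866
holes [[-61.1, 46.6], [65.4, 59.2], [77.1, -35.4], [-49.3, -51.1]] centre [8.025 4.825] ang 6.38494629466382
holes [[-57.0, 21.2], [47.8, 42.5], [62.9, -32.5], [-41.5, -53.3]] centre [ 3.05  -5.525] ang 11.378386180413955
[614.  36.] 394 [[56.  49.4]]
[225.  91.] 349 [[-49.7  36.2]]
[ 40. 311.] 149 [[-118.8  -28.9]]
[608. 304.] 215 [[ 65.5 -26.5]]
[285. 341.] 223 [[-40.3 -39.6]]
```

Request:
{"api": "send_rows", "payload": {"plan": [[-0.5,0,0,0,0,0,60],[0,0,-0.5,0,0,0,60],[0,0,-0.5,0,0,0,60],[0.5,0.65,0,0,0,0,60],[0.5,0.65,0,0,0,0,60],[0.5,0.65,0,0,0,0,60],[0.53,0.65,0,0,0,0,60]]}}

```text
time: 6.05
tool_pos: [0.6631, 0.0211, 0.1955]
eef_rot: [180.0, -0.1, 98.3]
wrist_force: [0.8, -1.2, 0.5]
opening: 0.0601
gripper_force: 0.0
```

Request:
{"api": "send_rows", "payload": {"plan": [[0,0,0,0,0,-0.952,60],[0,0,0,0,0,-0.952,60],[0,0,0,0,0,-0.952,60],[0,0,0,0,0,-0.952,60],[0,0,0,0,0,-0.952,60],[0,0,0,0,0,-0.952,60],[0,0,0,0,0,-0.952,60],[0,0,0,0,0,-0.952,60],[0,0,0,0,0,-0.952,60],[0,0,0,0,0,-0.952,60]]}}

```text
time: 7.05
tool_pos: [0.6622, 0.0203, 0.1953]
eef_rot: [179.9, -0.0, -179.5]
wrist_force: [0.1, 0.3, -0.3]
opening: 0.0603
gripper_force: 0.0
```

Request:
{"api": "send_rows", "payload": {"plan": [[0,0,0,0,0,-0.952,60],[0,0,0.5,0,0,0,60],[0,0,0.5,0,0,0,60],[0,0,0,0,0,0,60],[0,0,0,0,0,0,60]]}}

```text
time: 7.55
tool_pos: [0.662, 0.0199, 0.1553]
eef_rot: [179.9, -0.1, -171.6]
wrist_force: [-0.2, -0.4, 0.8]
opening: 0.06
gripper_force: 0.0
```

```bash
python3 - <<'E'
from plant import arm
from h import *
s=arm.sense();print(s["tool_pos"],s["eef_rot"],uv(s["tool_pos"]),s["wrist_force"],s["time"])
E
```

```text
[0.66203626 0.01991622 0.15527571] [ 1.79921630e+02 -7.55910829e-02 -1.71639524e+02] [[104.5   0.7]] [-0.22514768 -0.40048903  0.79993624] 7.55
```

Request:
{"api": "send_rows", "payload": {"plan": [[0.1,0,0,0,0,0,60],[0.1,0,0,0,0,0,60],[0.07,0,0,0,0,0,60],[0.07,0,0,0,0,0,60],[0.07,0,0,0,0,0,60],[0.07,0,0,0,0,0,60],[0.07,0,0,0,0,0,60],[0.07,0,0,0,0,0,60],[0.06,0,0,0,0,0,60],[0.03,0,0,0,0,0,60]]}}

```text
time: 8.55
tool_pos: [0.6345, 0.0151, 0.1564]
eef_rot: [-180.0, 0.1, -171.6]
wrist_force: [3.5, -1.0, 0.4]
opening: 0.0601
gripper_force: 1.6
```

```bash
cat >> h.py <<'E'
def look(arm,name,z=.098):
    c=arm.camera("wrist");np.savez(name,**c);s=arm.sense();print(uv(s["tool_pos"]),s["eef_rot"][2],s["tool_pos"][2],s["wrist_force"],s["time"])
    g=c["img"].max(2);n,l,st,ce=cv2.connectedComponentsWithStats((g<45).astype(np.uint8))
    for k in range(1,n):
        if 15<st[k,4]<600 and .4<st[k,2]/st[k,3]<2.5 and st[k,4]>.6*st[k,2]*st[k,3]: print(np.round(ce[k]/.64),st[k,4],uv(onz(c,[ce[k]],z)))
E
python3 - <<'E'
from plant import arm
from h import *
look(arm,"w3.npz")
E
```

```text
[[76.5 -0. ]] -171.63371164091575 0.15637008144249032 [ 2.85635802 -1.42405547  1.81910356] 8.6
[561. 325.] 217 [[48.3 50.3]]
[331. 338.] 217 [[ 52.8 -25.8]]
```

Request:
{"api": "send_rows", "payload": {"plan": [[-0.5,0,0,0,0,0,60],[0,0,-0.55,0,0,0,60],[0,0,-0.55,0,0,0,60],[0.6,0.62,0,0,0,0,60],[0.6,0.62,0,0,0,0,60],[0.6,0.63,0,0,0,0,60],[0.61,0.63,0,0,0,0,60]]}}

```text
time: 9.3
tool_pos: [0.542, 0.1038, 0.1989]
eef_rot: [179.9, -0.2, -171.7]
wrist_force: [0.6, 0.4, -0.0]
opening: 0.0597
gripper_force: 0.0
```

Request:
{"api": "send_rows", "payload": {"plan": [[0,0,0,0,0,0.952,60],[0,0,0,0,0,0.952,60],[0,0,0,0,0,0.952,60],[0,0,0,0,0,0.952,60],[0,0,0,0,0,0.952,60],[0,0,0,0,0,0.952,60],[0,0,0,0,0,0.952,60],[0,0,0,0,0,0.952,60],[0,0,0,0,0,0.952,60],[0,0,0,0,0,0.952,60]]}}

```text
time: 10.3
tool_pos: [0.543, 0.1032, 0.1988]
eef_rot: [-179.8, -0.1, 106.2]
wrist_force: [0.6, -0.7, -0.6]
opening: 0.0599
gripper_force: 0.0
```

Request:
{"api": "send_rows", "payload": {"plan": [[0,0,0,0,0,0.952,60],[0,0,0.5,0,0,0,60],[0,0,0.55,0,0,0,60],[0,0,0,0,0,0,60],[0,0,0,0,0,0,60]]}}

```text
time: 10.8
tool_pos: [0.5433, 0.1031, 0.1571]
eef_rot: [-179.8, -0.0, 98.4]
wrist_force: [0.7, 0.1, 0.2]
opening: 0.0601
gripper_force: 0.0
```

```bash
python3 - <<'E'
from plant import arm
from h import *
look(arm,"w4.npz")
E
```

```text
[[-1.000e-01  1.003e+02]] 98.360931737493 0.15824949996319324 [-0.72294007 -0.71630927  0.67005279] 10.85
[ 97. 124.] 116 [[-90.1 189.3]]
```

Request:
{"api": "send_rows", "payload": {"plan": [[-0.2,0,0,0,0,0,60],[-0.2,0,0,0,0,0,60],[-0.15,0,0,0,0,0,60],[-0.07,0,0,0,0,0,60],[-0.07,0,0,0,0,0,60],[-0.07,0,0,0,0,0,60],[-0.07,0,0,0,0,0,60],[-0.07,0,0,0,0,0,60],[-0.06,0,0,0,0,0,60],[-0.02,0,0,0,0,0,60]]}}

```text
time: 11.85
tool_pos: [0.55, 0.0644, 0.1582]
eef_rot: [180.0, -0.0, 98.4]
wrist_force: [-0.3, 4.4, 1.8]
opening: 0.0599
gripper_force: 2.2
```

```bash
python3 - <<'E'
from plant import arm
from h import *
look(arm,"w5.npz")
E
```

```text
[[ 0.1 61. ]] 98.35233959571393 0.15814864025856665 [0.57748829 4.25623936 1.75263852] 11.9
[74. 26.] 144 [[-90.1 174.5]]
```

Request:
{"api": "send_rows", "payload": {"plan": [[0.5,0,0,0,0,0,60],[0,0,-0.9,0,0,0,60],[0,0,-0.9,0,0,0,60],[-0.5,-0.62,-0.15,0,0,0,60],[-0.51,-0.62,-0.15,0,0,0,60],[-0.51,-0.63,-0.15,0,0,0,60],[-0.51,-0.63,-0.15,0,0,0,60]]}}

```text
time: 12.6
tool_pos: [0.4585, -0.0121, 0.2535]
eef_rot: [-179.9, 0.1, 98.4]
wrist_force: [0.4, -0.9, 0.9]
opening: 0.0602
gripper_force: 0.0
```

Request:
{"api": "send_rows", "payload": {"plan": [[0,0,0,0,0,0.952,60],[0,0,0,0,0,0.952,60],[0,0,0,0,0,0.952,60],[0,0,0,0,0,0.952,60],[0,0,0,0,0,0.952,60],[0,0,0,0,0,0.952,60],[0,0,0,0,0,0.952,60],[0,0,0,0,0,0.952,60],[0,0,0,0,0,0.952,60],[0,0,0,0,0,0.952,60]]}}

```text
time: 13.6
tool_pos: [0.4593, -0.0114, 0.2532]
eef_rot: [179.9, 0.1, 16.2]
wrist_force: [-0.4, -0.2, -0.2]
opening: 0.0602
gripper_force: 0.0
```

Request:
{"api": "send_rows", "payload": {"plan": [[0,0,0,0,0,0.952,60],[0,0,0,0,0,0,60],[0,0,0,0,0,0,60]]}}

```text
time: 13.9
tool_pos: [0.4595, -0.0111, 0.2535]
eef_rot: [180.0, 0.1, 8.5]
wrist_force: [-0.1, -0.3, -0.4]
opening: 0.0602
gripper_force: 0.0
```

```bash
python3 - <<'E'
from plant import arm
from h import *
look(arm,"w6.npz")
c=np.load("w6.npz");cv2.imwrite("pics/g.png",np.clip(cv2.resize(c["img"],(800,600)).astype(float)*1.3,0,255).astype(np.uint8))
E
```

```text
[[-100.3   -0.4]] 8.491573682645356 0.2535726357517779 [-0.2357573  -0.30868227 -0.26323256] 13.95
[322.   5.] 71 [[46.  37.6]]
[488.   5.] 77 [[ 46.  -38.6]]
[776. 211.] 38 [[ -47.5 -196.8]]
[334. 232.] 71 [[-58.9  37.7]]
[476. 232.] 71 [[-59.  -38.5]]
[155. 324.] 33 [[-112.5  144.4]]
[687. 333.] 29 [[-117.9 -164.6]]
[ 38. 363.] 31 [[-137.8  218.9]]
[763. 369.] 23 [[-140.9 -215. ]]
[200. 404.] 27 [[-165.7  126.3]]
[ 89. 439.] 24 [[-191.2  200.6]]
```

View pics/g.png

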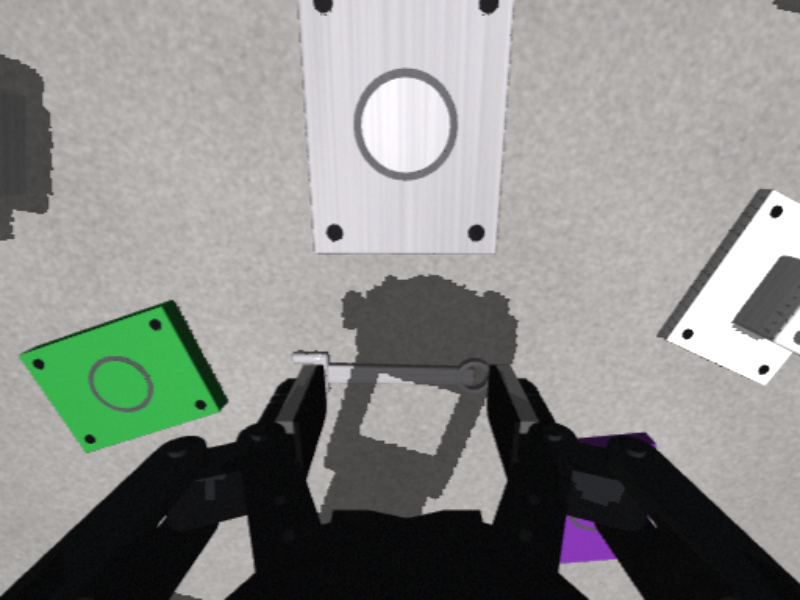

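The spacer is square now, with holes at (322,5), (488,5), (334,232) and (476,232), and its centre sits at u=-6.5 mm. I'll push +u from the robot side.

Request:
{"api": "send_rows", "payload": {"plan": [[0,0,0.8,0,0,0,60],[0,0,0.8,0,0,0,60],[0,0,0.8,0,0,0,60],[0,0,0,0,0,0,60],[0.1,0,0,0,0,0,60],[0.1,0,0,0,0,0,60],[0.1,0,0,0,0,0,60]]}}

```text
time: 14.65
tool_pos: [0.4735, -0.0092, 0.1603]
eef_rot: [179.9, -0.2, 8.4]
wrist_force: [-0.2, -0.1, -1.2]
opening: 0.0601
gripper_force: 0.0
```

Request:
{"api": "send_rows", "payload": {"plan": [[0.06,0,0,0,0,0,60],[0.06,0,0,0,0,0,60],[0.06,0,0,0,0,0,60],[0.06,0,0,0,0,0,60],[0.06,0,0,0,0,0,60],[0,0,0,0,0,0,60]]}}

```text
time: 15.25
tool_pos: [0.4833, -0.0073, 0.1578]
eef_rot: [-180.0, 0.1, 8.4]
wrist_force: [-3.6, -0.7, 2.9]
opening: 0.0597
gripper_force: 1.8
```

```bash
python3 - <<'E'
from plant import arm
from h import *
look(arm,"w7.npz")
E
```

```text
[[-76.3  -0.2]] 8.373001025669122 0.1578194424847283 [-3.30024856 -0.91315525  3.77920005] 15.3
[292. 338.] 194 [[-54.2  37.6]]
[518. 338.] 195 [[-54.3 -38.7]]
[ 70. 424.] 62 [[-88.5 121.1]]
[781. 433.] 49 [[ -92.1 -137.6]]
[599. 590.] 36 [[-170.7  -82.3]]
```

Request:
{"api": "send_rows", "payload": {"plan": [[-0.6,0,0,0,0,0,60],[-0.4,0,-0.7,0,0,0,60],[-0.6,0,-0.7,0,0,0,60],[-0.6,0,0,0,0,0,60],[0,0,0,0,0,0,60],[0,0,0,0,0,0,60]]}}

```text
time: 15.9
tool_pos: [0.3968, -0.0201, 0.2138]
eef_rot: [180.0, -0.1, 8.3]
wrist_force: [0.2, -1.2, 0.4]
opening: 0.06
gripper_force: 0.0
```

```bash
python3 - <<'E'
from plant import arm
from h import *
look(arm,"w8.npz")
E
```

```text
[[-1.636e+02 -1.000e-01]] 8.357845026396637 0.21361537340419925 [-0.59585088  0.66548386 -0.63432853] 15.95
[309.  78.] 158 [[-53.8  37.6]]
[500.  78.] 156 [[-53.9 -38.5]]
[103. 257.] 49 [[-126.5  136.7]]
[746. 269.] 44 [[-132.2 -155.9]]
[161. 358.] 40 [[-176.9  119.4]]
[ 31. 401.] 35 [[-201.2  190. ]]
[687. 421.] 32 [[-213.4 -145.8]]
[583. 432.] 31 [[-219.7  -92.8]]
[581. 541.] 23 [[-293.4 -100.9]]
```

Request:
{"api": "send_rows", "payload": {"plan": [[0.2,-0.9,-0.1,0,0,0,60],[0.2,-0.9,-0.1,0,0,0,60],[0.2,-0.9,-0.1,0,0,0,60],[0.3,-0.9,-0.1,0,0,0,60],[0.3,0,0,0,0,0,60],[0.3,0,0,0,0,0,60],[0,0,0,0,0,0,60],[0,0,0,0,0,0,60]]}}

```text
time: 16.75
tool_pos: [0.435, 0.1313, 0.229]
eef_rot: [-180.0, 0.1, 8.4]
wrist_force: [-0.6, -0.3, -0.7]
opening: 0.0599
gripper_force: 0.0
```

```bash
python3 - <<'E'
from plant import arm
from h import *
look(arm,"w9.npz")
c=np.load("w9.npz");d=np.load("w8.npz")
for q in(c,d):
    o=uv(ray(q,[0,0])[0]);print("cam",o)
    for z in(.08,.098):
        cor=np.array([[-65,-50],[-65,50],[65,50],[65,-50]])/1000@RH.T+H
        print(z,np.round(proj(q,np.c_[cor,np.full(4,z)]),1).tolist())
E
```

```text
[[-104.1  143.8]] 8.357383754245856 0.22915379852608025 [-0.48471638  0.79477871 -0.41254987] 16.8
[629. 223.] 97 [[-54.3  37.2]]
[789. 223.] 98 [[-54.3 -38.8]]
[335. 333.] 39 [[-110.8  180.2]]
[204. 375.] 32 [[-135.1  252.5]]
[371. 418.] 38 [[-162.3  162.9]]
[741. 481.] 24 [[-205.4  -53.8]]
cam [[-24. 143.]]
0.08 [[495.9, 152.7], [373.8, 152.8], [399.4, -40.1], [549.4, -40.5]]
0.098 [[515.7, 157.1], [383.3, 157.2], [414.0, -54.9], [579.7, -55.3]]
cam [[-84.2  -1.2]]
0.08 [[330.1, 72.3], [187.1, 72.7], [166.8, -184.0], [348.9, -184.8]]
0.098 [[337.1, 69.4], [179.8, 69.8], [154.6, -221.3], [360.5, -222.3]]
```

```bash
python3 - <<'E'
from h import *
c=np.load("w9.npz")["img"];d=np.load("w8.npz")["img"]
a=cv2.resize(c[0:180,355:425],None,fx=3.3,fy=3.3,interpolation=cv2.INTER_CUBIC) # 231x594
b=cv2.resize(d[50:95,165:355],None,fx=2.9,fy=6,interpolation=cv2.INTER_CUBIC)
o=np.zeros((600,800,3));o[:a.shape[0],:a.shape[1]]=a;o[:b.shape[0],240:240+b.shape[1]]=b
b2=cv2.resize(d[55:90,170:220],(540,320),interpolation=cv2.INTER_CUBIC);o[280:,240:780]=b2
cv2.imwrite("pics/hh.png",np.clip(o*1.5,0,255).astype(np.uint8))
E
```

```text
(no output)
```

View pics/hh.png

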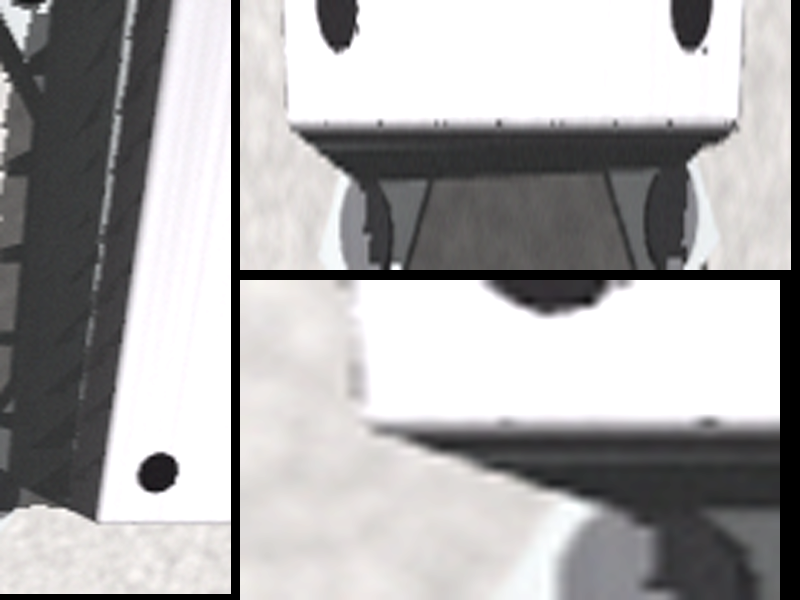

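```bash
python3 - <<'E'
from h import *
c=np.load("w9.npz");d=np.load("w8.npz")
print("house v edge",uv(onz(c,[[390.9,8.6],[377.2,132.8]],.08)),"spacer bottom far",uv(onz(c,[[394.5,8.6]],.08)),"spacer top v edge",uv(onz(c,[[406.3,8.6],[384.8,151]],.098)))
print("near: spacer top",uv(onz(d,[[255,70.4]],.098)),"spacer bottom/housing",uv(onz(d,[[255,73.8],[255,74.6]],.08)))
g=c["img"].max(2).astype(int)
for r in(9,40,70,100,130):print(r,g[r,370:415].tolist())
h=d["img"].max(2).astype(int);print(h[64:86,[200,230,255,280,310]].T.tolist())
E
```

```text
house v edge [[ 36.9  51.4]
 [-48.9  49.4]] spacer bottom far [[36.9 48.9]] spacer top v edge [[ 31.9  49. ]
 [-60.3  49.5]]
near: spacer top [[-65.5   2.2]] spacer bottom/housing [[-65.8   2.5]
 [-66.3   2.5]]
9 [40, 38, 37, 39, 38, 39, 40, 43, 39, 40, 40, 39, 41, 42, 42, 41, 42, 41, 38, 41, 44, 42, 77, 119, 88, 45, 38, 40, 41, 41, 44, 43, 43, 45, 43, 44, 115, 143, 159, 167, 169, 168, 165, 165, 165]
40 [39, 40, 38, 39, 39, 40, 40, 41, 36, 40, 43, 40, 41, 42, 41, 43, 42, 41, 48, 104, 106, 64, 39, 43, 41, 41, 43, 39, 39, 39, 40, 102, 137, 158, 169, 171, 172, 168, 165, 166, 169, 166, 166, 165, 167]
70 [40, 41, 40, 42, 39, 42, 38, 41, 41, 42, 41, 42, 43, 42, 44, 83, 70, 42, 39, 39, 37, 41, 43, 45, 45, 46, 72, 127, 154, 167, 175, 173, 169, 169, 171, 172, 172, 167, 167, 169, 173, 172, 169, 172, 176]
100 [40, 40, 42, 40, 38, 37, 37, 36, 41, 43, 42, 62, 68, 50, 42, 43, 44, 46, 44, 47, 42, 40, 98, 141, 166, 176, 176, 175, 171, 171, 174, 175, 172, 171, 173, 176, 176, 172, 173, 178, 177, 174, 171, 173, 176]
130 [37, 37, 37, 37, 36, 37, 37, 40, 41, 44, 45, 44, 45, 46, 44, 48, 47, 61, 123, 157, 176, 179, 177, 174, 172, 175, 177, 177, 175, 175, 176, 176, 174, 173, 174, 177, 175, 171, 174, 176, 177, 178, 178, 178, 177]
[[190, 190, 189, 190, 189, 182, 140, 82, 40, 38, 50, 35, 33, 34, 93, 168, 166, 167, 158, 134, 117, 102], [188, 187, 187, 188, 187, 176, 136, 79, 38, 37, 40, 35, 35, 34, 34, 33, 38, 36, 44, 54, 55, 58], [179, 181, 178, 180, 180, 168, 112, 72, 40, 39, 35, 33, 33, 34, 33, 48, 62, 62, 62, 61, 61, 60], [182, 181, 183, 183, 184, 168, 136, 77, 38, 37, 34, 34, 34, 34, 33, 64, 64, 64, 62, 62, 62, 59], [174, 176, 175, 175, 176, 159, 129, 68, 37, 38, 34, 32, 35, 34, 40, 41, 40, 41, 39, 40, 40, 41]]
```

The side views show a housing strip about 1 mm wide on the +y side, tapering at roughly 1.2°, and near faces that line up. The spacer is therefore within about 1 mm and 0.02 rad and is released. Next is the cover.

Request:
{"api": "send_rows", "payload": {"plan": [[-0.04,1,-0.1,0,0,0,60],[-0.04,1,-0.1,0,0,0,60],[-0.04,1,-0.1,0,0,0,60],[-0.04,1,-0.1,0,0,0,60],[-0.04,1,-0.1,0,0,0,60],[-0.04,1,-0.1,0,0,0,60],[-0.04,1,-0.1,0,0,0,60],[-0.04,1,0,0,0,0,60],[-0.04,1,0,0,0,0,60],[-0.03,1,0,0,0,0,60]]}}

```text
time: 17.8
tool_pos: [0.4771, -0.2687, 0.2578]
eef_rot: [-180.0, -0.0, 8.3]
wrist_force: [0.8, 0.1, -0.6]
opening: 0.0602
gripper_force: 0.0
```

Request:
{"api": "send_rows", "payload": {"plan": [[0,0.6,0,0,0,0,60],[0,0,0,0,0,0.957,60],[0,0,0,0,0,0.957,60],[0,0,0,0,0,0.957,60],[0,0,0,0,0,0,60],[0,0,0,0,0,0,60]]}}

```text
time: 18.4
tool_pos: [0.4809, -0.2907, 0.2578]
eef_rot: [-180.0, 0.0, -16.2]
wrist_force: [-0.2, -0.9, 0.7]
opening: 0.0601
gripper_force: 0.0
```

```bash
python3 - <<'E'
from plant import arm
from h import *
look(arm,"w10.npz",.014);s=arm.sense();print(s["tool_pos"])
c=np.load("w10.npz");cv2.imwrite("pics/i.png",np.clip(cv2.resize(c["img"],(800,600)).astype(float)*1.0,0,255).astype(np.uint8))
E
```

```text
[[-120.1 -280.1]] -16.181496511549064 0.25782847042977836 [-0.35244851 -0.686784   -0.19629676] 18.45
[356. 197.] 34 [[ -57.3 -269.4]]
[461. 197.] 34 [[ -89.  -338.7]]
[408. 308.] 77 [[-151.8 -268.1]]
[116. 330.] 146 [[-70.4 -45.6]]
[455. 331.] 33 [[-185.4 -294.5]]
[361. 331.] 24 [[-153.9 -225.3]]
[  2. 367.] 22 [[-58.  62.]]
[400. 450.] 34 [[-271.8 -205.3]]
[329. 486.] 22 [[-280.6 -128.7]]
[ 22. 546.] 18 [[-219.5  179.4]]
[ 0.48095245 -0.29062573  0.25782847]
```

View pics/i.png

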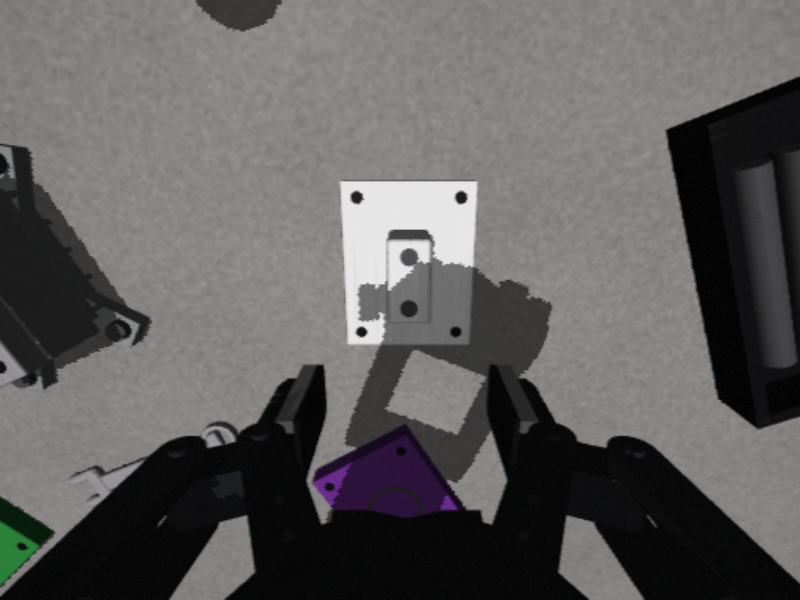

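The cover is upright in view, with holes at (356,197), (461,197), (455,331) and (361,331). Its lug is centred at (409,283).

```bash
python3 - <<'E'
from h import *
c=np.load("w10.npz")
P=onz(c,np.array([(356,197),(461,197),(455,331),(361,331)])*.64,.014)[:,:2]
e=P[0]-P[3]+P[1]-P[2];m=P.mean(0);a=np.degrees(np.arctan2(e[1],e[0]))
L=onz(c,np.array([[409,283]])*.64,.056)
y=np.radians(-16.18);d=m-[.48095,-.29063];print(m,a,L,"tool dx,dy mm",1000*(d@[np.cos(y),np.sin(y)]),1000*(d@[np.sin(y),-np.cos(y)]))
E
```

```text
[ 0.4798939  -0.29267158] -16.33251739854833 [[ 0.47974395 -0.29302036  0.056     ]] tool dx,dy mm -0.4453726910304304 2.2549989876251546
```

Request:
{"api": "send_rows", "payload": {"plan": [[-0.01,0.056,0,0,0,0,60],[0,0,0.8,0,0,0,60],[0,0,0.8,0,0,0,60],[0,0,0.8,0,0,0,60],[0,0,0.8,0,0,0,60],[0,0,0.6,0,0,0,60],[0,0,0.27,0,0,0,60],[0,0,0,0,0,0,60]]}}

```text
time: 19.25
tool_pos: [0.4793, -0.292, 0.0934]
eef_rot: [-179.9, 0.2, -16.3]
wrist_force: [0.2, 0.2, -0.5]
opening: 0.0603
gripper_force: 0.0
```

Request:
{"api": "send_rows", "payload": {"plan": [[0,0,0,0,0,0,20],[0,0,0,0,0,0,20],[0,0,0,0,0,0,20],[0,0,0,0,0,0,20],[0,0,0,0,0,0,20],[0,0,0,0,0,0,20]], "force": 60}}

```text
time: 19.85
tool_pos: [0.4814, -0.2935, 0.0974]
eef_rot: [179.9, -0.2, -16.3]
wrist_force: [-0.0, 1.4, 6.6]
opening: 0.0292
gripper_force: 61.8
```

Request:
{"api": "send_rows", "payload": {"plan": [[0,0,-0.5,0,0,0,20],[0,0,-0.9,0,0,0,20],[0,0,-0.9,0,0,0,20],[0,0,-0.9,0,0,0,20],[0,0,-0.5,0,0,0,20],[0,0,0,0,0,0,20]]}}

```text
time: 20.45
tool_pos: [0.4811, -0.2935, 0.2464]
eef_rot: [179.9, -0.3, -16.3]
wrist_force: [0.2, 0.3, -4.9]
opening: 0.0289
gripper_force: 60.8
```

Request:
{"api": "send_rows", "payload": {"plan": [[-0.03,-0.7,0,0,0,0,20],[-0.03,-0.9,0,0,0,0,20],[-0.03,-0.9,0,0,0,0,20],[-0.03,-0.9,0,0,0,0,20],[-0.03,-0.9,0,0,0,0,20],[-0.03,-0.9,0,0,0,0,20],[-0.03,-0.9,0,0,0,0,20],[0,-0.9,0,0,0,0,20],[0,-0.5,0,0,0,0,20],[0,0,0,0,0,0,20]]}}

```text
time: 21.45
tool_pos: [0.5552, 0.0002, 0.2396]
eef_rot: [180.0, 0.3, -16.1]
wrist_force: [-0.2, -0.2, -5.8]
opening: 0.0291
gripper_force: 61.5
```

Request:
{"api": "send_rows", "payload": {"plan": [[0,0,0,0,0,-0.6,20],[0,0,0,0,0,-0.6,20],[0,0,0,0,0,-0.6,20],[0,0,0,0,0,-0.6,20],[0,0,0,0,0,-0.54,20],[0,0,0,0,0,0,20],[0,0,0,0,0,0,20]]}}

```text
time: 22.15
tool_pos: [0.5555, -0.0028, 0.2413]
eef_rot: [-180.0, 0.2, 8.8]
wrist_force: [-0.1, -0.0, -5.3]
opening: 0.0291
gripper_force: 61.5
```

```bash
python3 - <<'E'
from plant import arm
from h import *
s=arm.sense();zc=s["tool_pos"][2]-.096+.014;print(s["tool_pos"],s["opening"],zc)
look(arm,"w11.npz",zc)
c=np.load("w11.npz");cv2.imwrite("pics/j.png",np.clip(cv2.resize(c["img"],(800,600)).astype(float)*1.0,0,255).astype(np.uint8))
E
```

```text
[ 0.5555041  -0.00282136  0.24126754] 0.029143471011926495 0.15926753722548195
[[-4.  -6.2]] 8.85003813317038 0.24170858317155555 [-0.33417768 -0.34085359 -5.81221039] 22.2
[303. 239.] 166 [[46.7 31.3]]
[509. 239.] 171 [[ 47.2 -44.2]]
[406. 382.] 430 [[-11.7  -6.9]]
[160. 436.] 27 [[-38.9  98.6]]
[ 49. 469.] 28 [[-56.9 150.7]]
[406. 480.] 346 [[-61.1  -7.2]]
```

View pics/j.png

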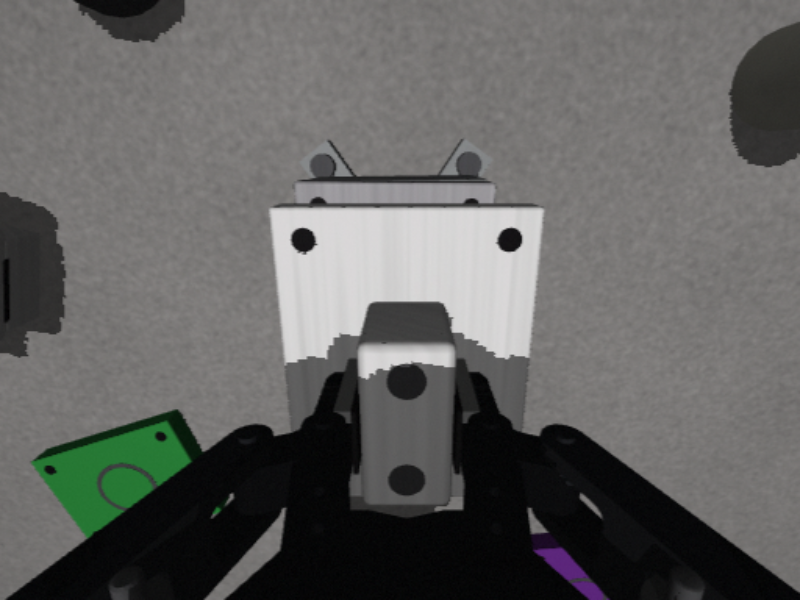

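```bash
python3 - <<'E'
from h import *
c=np.load("w11.npz")
f=lambda p,z:uv(onz(c,np.array(p)*.64-.3,z)).tolist()
print("spacer far edge",f([[297,182],[494,182]],.098),"holes",f([[317.5,203],[472,203]],.098))
print("cover far top edge",f([[272,208],[543,207.5]],.1597),"holes",f([[303,239],[509,239]],.1597))
d=np.load("w10.npz");P=onz(d,np.array([(356,197),(461,197),(455,331),(361,331)])*.64,.014);print(np.linalg.norm(P[0]-P[3]),np.linalg.norm(P[0]-P[1]))
E
```

```text
spacer far edge [[63.6, 47.5], [64.2, -49.1]] holes [[53.5, 38.0], [54.0, -38.9]]
cover far top edge [[58.1, 41.4], [58.9, -54.9]] holes [[47.0, 31.2], [47.5, -43.7]]
0.10589895862063074 0.07662287046446618
```

Request:
{"api": "send_rows", "payload": {"plan": [[0.15,-0.158,0,0,0,0,20],[0,0,0.3,0,0,0,20],[0,0,0.3,0,0,0,20],[0,0,0.2,0,0,0,20],[0,0,0.1,0,0,0,20],[0,0,0.1,0,0,0,20],[0,0,0,0,0,0,20],[0,0,0,0,0,0,20]]}}

```text
time: 23.0
tool_pos: [0.5615, 0.0047, 0.2035]
eef_rot: [180.0, -0.0, 9.0]
wrist_force: [0.0, -0.1, -5.9]
opening: 0.0287
gripper_force: 61.6
```

```bash
python3 - <<'E'
from plant import arm
from h import *
s=arm.sense();print(s["tool_pos"])
look(arm,"w12.npz",.122)
E
```

```text
[0.56152278 0.00467903 0.20345382]
[[2.9 0.3]] 8.956064057769801 0.20368092953661818 [ 0.26504716  0.29812293 -5.50636554] 23.05
[303. 239.] 164 [[54.  37.8]]
[509. 239.] 168 [[ 54.7 -37.5]]
[406. 382.] 428 [[-4.1 -0.4]]
[406. 480.] 346 [[-53.1  -0.8]]
[141. 477.] 34 [[-52.9 116.5]]
[ 19. 512.] 30 [[-73.2 176.5]]
```

Request:
{"api": "send_rows", "payload": {"plan": [[-0.02,0,0.06,0,0,0,20],[0,0,0.06,0,0,0,20],[0,0,0.05,0,0,0,20],[0,0,0.03,0,0,0,20],[0,0,0,0,0,0,20]]}}

```text
time: 23.55
tool_pos: [0.5607, 0.0046, 0.1955]
eef_rot: [180.0, -0.0, 9.0]
wrist_force: [0.4, 0.9, -3.3]
opening: 0.029
gripper_force: 61.8
```

Request:
{"api": "send_rows", "payload": {"plan": [[0,0,0.025,0,0,0,20],[0,0,0,0,0,0,20]]}}

```text
time: 23.75
tool_pos: [0.5608, 0.0046, 0.1954]
eef_rot: [180.0, -0.0, 9.0]
wrist_force: [-5.0, 0.2, 3.5]
opening: 0.029
gripper_force: 62.6
```

Request:
{"api": "send_rows", "payload": {"plan": [[0,0,0,0,0,0,36],[0,0,0,0,0,0,44],[0,0,0,0,0,0,55],[0,0,0,0,0,0,60]]}}

```text
time: 24.15
tool_pos: [0.5607, 0.0046, 0.1943]
eef_rot: [180.0, -0.0, 9.0]
wrist_force: [0.2, -0.3, 0.5]
opening: 0.0601
gripper_force: 0.0
```

Request:
{"api": "send_rows", "payload": {"plan": [[0,0,-0.4,0,0,0,60],[0,0,-0.8,0,0,0,60],[0,0,-0.9,0,0,0,60],[0,0,-0.9,0,0,0,60],[0,0,0,0,0,0,60],[0,0,0,0,0,0,60]]}}

```text
time: 24.75
tool_pos: [0.5611, 0.0046, 0.3166]
eef_rot: [179.9, -0.2, 9.0]
wrist_force: [-0.1, 0.7, 0.2]
opening: 0.0598
gripper_force: 0.0
```

```bash
python3 - <<'E'
from plant import arm
from h import *
look(arm,"w13.npz",.112)
c=arm.camera("scene")["img"];w=np.load("w13.npz")["img"]
a=cv2.resize(c[150:245,190:290],(400,380),interpolation=cv2.INTER_CUBIC);b=cv2.resize(w,(400,300))
o=np.zeros((380,800,3),np.uint8);o[:,:400]=a;o[:300,400:]=b
cv2.imwrite("pics/k.png",np.clip(o.astype(float)*1.2,0,255).astype(np.uint8))
E
```

```text
[[1.7 0.4]] 8.961129688923997 0.31451421651638123 [ 0.16131881  0.22220615 -0.31581712] 24.8
[347. 207.] 43 [[52.6 38.3]]
[465. 207.] 45 [[ 53.2 -37.6]]
[406. 334.] 103 [[-36.   -0.5]]
[353. 356.] 42 [[-53.4  37.4]]
[458. 356.] 42 [[-52.9 -38.4]]
[115. 425.] 16 [[-113.   221.3]]
```

View pics/k.png

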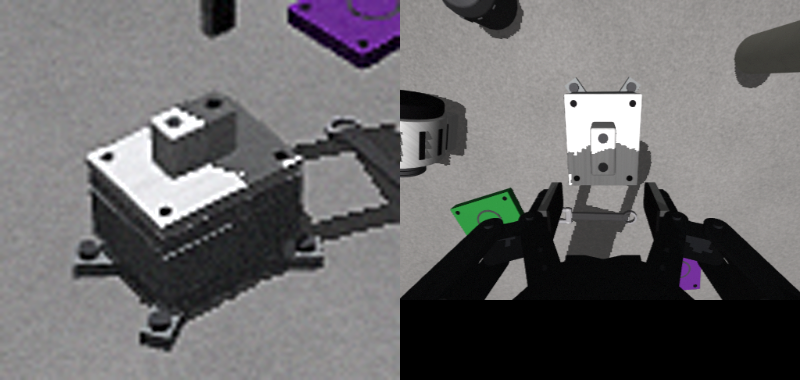

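The picture shows the cover, spacer and housing stacked flush. The cover's centre is at (-0.1, -0.1) mm in the housing frame, and the gripper is clear.

```bash
python3 -c "
from plant import arm
print(arm.close_job())"
```

```text
the job is handed in; nothing more can be done
None
```

The job is handed in at about 25 s of the 72 s allowed: by my last camera measurements the spacer is flush on the housing to about 1–2 mm and 0.02 rad, and the cover is released on top within about 1 mm of both; the hand-in returned no verdict.

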